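# Lock a swivel rod holder with its ball-lock pin

## Robot

A 6-joint arm with a two-finger parallel gripper is mounted at the origin on the work surface. World frame = base frame: x ahead of the robot, y to its left, z up, the work surface at z = 0. Lengths are in m, angles in degrees, forces in N, time in s.
With the tool pointing down it reaches from about 0.4 to 0.825 m from the base axis. Payload 7 kg.
Tool frame: the origin (TCP) lies on the centre line of the jaws, within the pads' length; the fingertips stand 11 mm ahead of it and the grasp point (between the pads) lies 8 mm behind it; z points along the fingers, y is the direction in which the jaws open and shut (so a half turn about z gives the same grasp; the last joint's range is limited). The gripper opens to 88 mm and grips with 3 to 60 N. Pads are 19 mm wide; open, the fingers measure 130 mm over their backs; the gripper's body (78 mm by 193 mm) begins 47 mm behind the grasp point.
Start: joints at [-46.862, 20.546, 0.682, 0, -70.136, -16.507], TCP at [0.303, -0.603, 0.238] pointing down, gripper open.
Joint ranges: [-176.03, 176.03], [-82.01, 121.73], [-58.28, 71.71], [-173.87, 95.51], [-174.79, -0.11], [-173.66, 173.66]. Speed limits (degrees/s): [136.94, 136.94, 172.46, 180, 180, 180].

## Interface

Orientations are given as [roll, pitch, yaw] about the fixed x, y, z axes, in that order (R = Rz(yaw) Ry(pitch) Rx(roll)).
In Python, from plant import ctrl, cams, order gives the robot as it stands.
- The arm moves only by the tool jog_arm, never from a script. Its argument "motion" is a list of rows, each an object with "offset": the shift along the tool's x, y, z in mm, a list of three; "roll": the turn about the tool's z in rad; "hand": the finger opening in mm, from 0 to 87.6. A call has 1 to 20 rows; each row is the pose to reach, as a shift and turn from the pose commanded when the call began, along the tool's axes at that moment; what a row does not reach only later rows make up. A row lasts 1/12 s, in which the tool goes at most 41.7 mm and 7.16 degrees, less where a joint would pass 70% of its speed; a pose out of reach is approached as far as the arm can. A call with a gripper value outside its range is refused whole. The fingers move at their own pace and stop on an object; the grip force is fixed at half the most. Time passes only in rows, so rows that repeat a pose let the fingers close. It gives the time, the measured TCP pose, the force and the opening at its end, in the units of the state.
- ctrl.get_obs(): the state, without advancing time (a new reading comes with each control period).
- cams.snapshot(name): name is "scene" or "top" or "wrist"; returns a dict with "img" (420x560x3 uint8, red, green, blue), "K" (3x3 intrinsics, pixels), "D" ([k1, k2, p1, p2, k3] as OpenCV has them; the pictures are not rectified), "cam_to_world" (4x4, takes a point from camera to world coordinates); the wrist camera has in their place "T_tool_cam" (4x4, takes a point from camera to tool coordinates, whose origin is the TCP and whose axes are the flange's). Camera axes: x right, y down, z forward; pixel columns grow to the right and rows downward; lengths in m; the calibration is good to about 2 mm. A picture is of the moment at which its call begins: read the wrist's pose just before it. There is no depth.
- order.close_job(): hands the job in, once; it reports no verdict.
The state is a dict: "clock": time; "joint_pos": joint angles; "qvel": joint speeds; "tau": joint torques, N m; "tool_pos": TCP position; "orientation": TCP orientation; "force": force on the tool from outside, world axes, zero at the start; "moment": the same for the moment, N m; "opening": finger opening in m.
Only numpy, scipy, OpenCV 4.12 (cv2) and the standard library are available. Lean on these libraries where they do the work, as an engineer would, in place of code of your own. Each camera call takes 0.05 s, during which the arm holds its last target. There are 200 camera calls.

## Task

Pull the quick-release pin out of its stow block, swing the rod holder's tail back over the middle one of the three index holes, and push the pin down through the tail and the index plate until it clicks home with its shoulder down on the tail. Find the hole gently by feel, without forcing the pin, and leave the other things on the bench alone. Let go of the pin at the end.

Things in the scene. Friction and masses are not known exactly. Their poses are not given: they have to be found in the camera images.
- pin: Ball-lock pin, 120 g, upright, seated in the stow block at the start. Origin: centre of its shoulder's underside; z up along the shank. Steel shoulder, diameter 20, 6 mm high; above it a black box handle, 44 mm along x, 20 mm thick along y, from 5 to 36 mm over the origin, plus a 4 mm steel button. Its yaw is within 0.6 rad of the block's.
- pin_tip (a point): Centre of the pin's blunt tip, 50 mm below the pin's origin. Shank diameter 12, tapering over its last 8 mm to diameter 10 at the tip. Two sprung lock balls stand out 2.5 mm on the +x and -x sides, 28.5 mm below the origin; forcing them into a hole's mouth, pushing or pulling, takes about 10 to 20 N, sliding them less. Over 60 N of contact counts as forcing.
- stow_block: Grey bridge-shaped block fixed to the bench, 60 x 60 mm, top 67 mm above the bench; origin at its centre, at bench height. Its upper 24 mm has a vertical through hole of diameter 13 in the middle; open below.
- mount: Fixed swivel mount of the rod holder: base plate 190 x 120 x 8 mm, a post, and on it the dark steel index plate. Origin: on the vertical swivel axis at bench height; its -x is where the tail points when the holder is square.
- index_middle (a point): Nominal place of the index plate's middle hole: on its top, 55 mm over the bench, 100 mm from the swivel axis. Plate 156 mm wide, 12 mm thick, open below; three holes of diameter 13, the others 0.62 rad to either side. The plate is clamped a little off: the true holes lie up to 9 mm (0.09 rad) either way along the arc, to be found by feel or sight; it does not yield.
- swivel (a joint): Angle of the rod holder about the mount's z (rad, anticlockwise from above): 0 = tail along the mount's -x, over the nominal middle hole; positive takes the tail to the mount's -y side. Turns within +-0.8 with light friction (0.06 N m), stays where left; starts at 0.2 to 0.4.
- tail_hole (a point): Centre of the upper mouth of the tail's hole (diameter 13, through), 100 mm from the swivel axis, 67 mm over the bench. The tail is an aluminium bar 34 mm wide, 10 mm thick, with 2 mm of air to the index plate: a pin's tip meets the plate 12 mm below this point. The rod tube over the axis leans away from the tail.
- tail_end (a point): Middle of the tail's free end, at its top, 170 mm from the swivel axis. The outer 50 mm of the tail overhang the index plate.
- spool: Bystander: aluminium reel spool, diameter 56, 36 mm high; origin under its centre.
- driver: Bystander: screwdriver with a black handle, lying on the bench.
- oiler: Bystander: small white oil bottle, diameter 40, 85 mm high; origin under its centre.
There are look-alikes about, which are no part of the job. Leave any green or pink look-alike of the pin alone.

How it is judged (in metres and radians):
On the way:
1. the pin is pulled right out of the stow block (z of pin in the frame of stow_block above 0.12 m), for 0.1 s.
At the end, for the whole second after the job is handed in: The pin stands upright (within 0.08 rad) through the tail and the middle index hole (swivel within 0.13 rad of 0), its axis within 3 mm of the tail hole's and its shoulder within 2.5 mm of the tail's top, at rest and released (z of pin in the frame of tail_hole between -0.003 and 0.0025 m and horizontal distance between pin and tail_hole below 0.003 m and angle between pin's own z axis and vertical below 0.08 rad and value of joint swivel between -0.13 and 0.13 rad and linear speed of pin below 0.02 m/s); the robot touches nothing.
It fails at once if the pin is forced against the mount or holder with more than 60 N (contact force between pin and mount above 60 N).
It fails at once if the fingers press the mount or holder with more than 60 N (contact force between the fingers and mount above 60 N).
It fails at once if the spool, screwdriver or oil bottle is moved more than 30 mm (distance of any of spool, driver, oiler from where it was at the start of the episode above 0.03 m).
It also fails if it takes over 67 s, if anything falls off the work surface, if the arm or the gripper's body presses on something with over 40 N, if the wrist force passes 120 N, or if a joint passes its speed limit or range.

## Working session

There is one attempt and no reset: what is moved stays moved. The work goes in short steps, Python scripts to look and compute and a tool call to move; the robot and the scene stay as the last step left them, time stands still between calls to the robot, and variables do not carry over. Pictures are saved under pics/ and viewed, about 8 in all and at most 12, crops included, and the job is handed in when it is done.

Besides the shell and the picture viewer there is one more tool, called in YAML: its name, and indented under it one key for each argument. jog_arm: Moves the arm, as the interface text tells. Its arguments: {"type":"object","properties":{"motion":{"type":"array"}},"required":["motion"]}

```bash
mkdir -p pics
cat > h.py <<'E'
import numpy as np, cv2, sys
from scipy.spatial.transform import Rotation as R
from plant import ctrl, cams, order
def tool():
    o=ctrl.get_obs(); T=np.eye(4); T[:3,:3]=R.from_euler('xyz',o['orientation'],degrees=True).as_matrix(); T[:3,3]=o['tool_pos']; return T,o
def snap(n,f=None):
    T,o=tool(); s=cams.snapshot(n)
    s['T']=np.array(s['cam_to_world']) if 'cam_to_world' in s else T@np.array(s['T_tool_cam'])
    if f: cv2.imwrite('pics/'+f,cv2.cvtColor(s['img'],cv2.COLOR_RGB2BGR))
    np.savez('pics/'+(f or 'last')+'.npz',T=s['T'],K=s['K'],D=s['D'],img=s['img'])
    return s
def ray(s,uv,z):
    p=cv2.undistortPoints(np.array([[uv]],float),np.array(s['K']),np.array(s['D']))[0,0]
    T=s['T']; d=T[:3,:3]@[p[0],p[1],1]; c=T[:3,3]; return c+d*(z-c[2])/d[2]
def proj(s,P):
    Ti=np.linalg.inv(s['T']); P=np.atleast_2d(P); rv=cv2.Rodrigues(Ti[:3,:3])[0]
    return cv2.projectPoints(P.astype(float),rv,Ti[:3,3],np.array(s['K']),np.array(s['D']))[0][:,0]
E
python3 - <<'E'
from h import *
for n in('scene','top'): s=snap(n,n+'1.png'); print(n,s['T'].round(3).tolist())
print(ctrl.get_obs())
a=cv2.imread('pics/top1.png');
E
```

```text
scene [[-0.27, 0.528, -0.805, 1.36], [0.963, 0.158, -0.219, 0.257], [0.012, -0.834, -0.551, 0.597], [0.0, 0.0, 0.0, 1.0]]
top [[0.027, -0.998, 0.048, 0.499], [-1.0, -0.026, 0.015, 0.03], [-0.014, -0.048, -0.999, 1.231], [0.0, 0.0, 0.0, 1.0]]
{'clock': 0.1, 'joint_pos': array([-4.68616849e+01,  2.05861669e+01,  6.39528289e-01, -1.75258894e-02,
       -7.01370678e+01, -1.65079873e+01]), 'qvel': array([ 0.06773833, -0.02167861,  0.1550174 ,  0.06957678,  0.01424244,
       -0.01278253]), 'tau': array([-1.42640565e-03, -5.84165347e+01,  2.93751580e+01,  7.01544285e+00,
        1.01456948e-02, -5.35335744e-05]), 'tool_pos': array([ 0.30235267, -0.6030209 ,  0.23673402]), 'orientation': array([ 1.79915062e+02, -7.98988938e-03, -1.53375633e+02]), 'force': array([-0.99390168, -0.27070519, -0.62170155]), 'moment': array([-0.00048622, -0.01603101,  0.02233397]), 'opening': 0.08795412659803982}
```

View pics/top1.png

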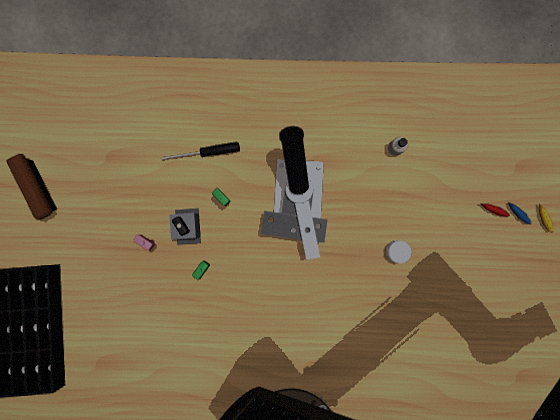

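View pics/scene1.png

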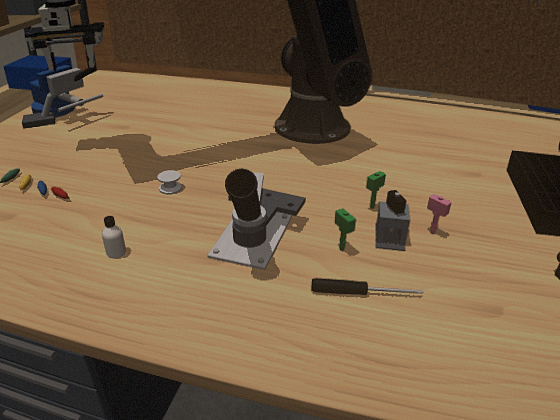

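Top view: pin at about (181,226) on the block (186,225), tail hole (308,230), tail end (311,258), swivel post around (300,192). Green pins stand at (221,197) and (201,270), the pink one at (144,242). The spool is at (398,252).

Run:
```python
from h import *
d=np.load('pics/top1.png.npz'); s=dict(d)
for n,uv,z in [('block',(186,226),.067),('pinhandle',(181,226),.107),('tailhole',(308,230),.067),('tailend',(312,258),.067),('g1',(221,197),.06),('g2',(201,270),.06),('pink',(144,242),.06),('bp1',(277,161),.008),('bp2',(323,160),.008),('spool',(398,252),.03)]:
    print(n,ray(s,uv,z).round(3))
c=cv2.cvtColor(s['img'],cv2.COLOR_RGB2BGR)[140:290,130:340]
cv2.imwrite('pics/topc.png',cv2.resize(c,None,fx=3.8,fy=3.8,interpolation=cv2.INTER_CUBIC))
```

```text
block [0.512 0.269 0.067]
pinhandle [0.512 0.272 0.107]
tailhole [ 0.51  -0.026  0.067]
tailend [ 0.444 -0.037  0.067]
g1 [0.585 0.187 0.06 ]
g2 [0.407 0.23  0.06 ]
pink [0.471 0.37  0.06 ]
bp1 [0.685 0.054 0.008]
bp2 [ 0.69  -0.063  0.008]
spool [ 0.463 -0.251  0.03 ]
```

View pics/topc.png

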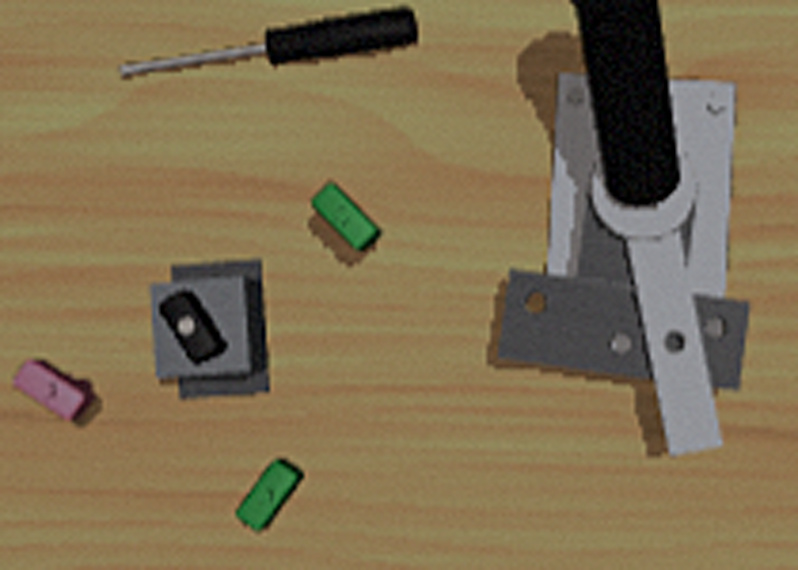

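Crop: handle ends at about (172,295) and (215,358), block top is a square at (152–250, 277–378). The plate holes show at (535,302), (620,342) and (715,327), and the tail hole at (675,342).

```bash
cat >> h.py <<'E'
def off(P,yaw=None):
    "tool-frame offset mm and roll rad from measured pose to world P / tool yaw deg"
    T,o=tool(); v=T[:3,:3].T@(np.array(P)-T[:3,3])*1000
    r=None
    if yaw is not None: r=-np.deg2rad((yaw-o['orientation'][2]+180)%360-180)
    print('offset',v.round(1),'roll',r)
E
python3 - <<'E'
from h import *
from scipy.optimize import least_squares
s=dict(np.load('pics/top1.png.npz'))
f=lambda x,y,z:ray(s,(130+x/3.8,140+y/3.8),z)
H=[f(535,302,.055),f(620,342,.055),f(715,327,.055)]; t=f(675,342,.067)
print('holes',np.round(H,4).tolist(),'tail',t.round(4))
e1,e2=f(670,455,.067),f(722,443,.067); e=(e1+e2)/2;print('tailend',e.round(4))
g=lambda p:np.concatenate([p[:2]+.1*np.array([np.cos(p[2]+k*.62),np.sin(p[2]+k*.62)])-H[i][:2] for i,k in enumerate((-1,0,1))])
r=least_squares(g,[.6,0,np.pi]);print('axis,angle of mid',r.x, r.cost)
a=t-np.array([*r.x[:2],.067]); print('tail angle',np.arctan2(a[1],a[0]),np.hypot(a[0],a[1]))
L1,L2=f(558,72,.008),f(547,270,.008);R1,R2=f(735,83,.008),f(722,300,.008)
for A,B in((L1,L2),(R1,R2)): d=A-B;print('plate yaw',np.arctan2(d[1],d[0]))
A,B=f(172,295,.103),f(215,358,.103);d=A-B;print('pin yaw',np.degrees(np.arctan2(d[1],d[0])),f(193,326,.103))
b=[f(*c,.067) for c in((152,283),(245,277),(250,373),(157,378))];print('block',np.mean(b,0)); d=b[0]-b[3];print(np.degrees(np.arctan2(d[1],d[0])))
w=snap('wrist','w0.png');print('Ttc',(np.linalg.inv(tool()[0])@w['T']).round(3).tolist())
off([.515,.272,.22],-146)
E
```

```text
holes [[0.5338, 0.0646, 0.055], [0.5096, 0.0094, 0.055], [0.5208, -0.0512, 0.055]] tail [ 0.5104 -0.0253  0.067 ]
tailend [ 0.4432 -0.0401  0.067 ]
axis,angle of mid [ 6.08436243e-01 -2.29079519e-03  3.02865619e+00] 3.4472259439350664e-07
tail angle -2.9113339347654694 0.10068785695506197
plate yaw -0.02846939451113817
plate yaw -0.036914993034622444
pin yaw 36.21169690312215 [0.51209511 0.27345987 0.103     ]
block [0.51159059 0.27608274 0.067     ]
5.193131541577798
Ttc [[0.0, -0.962, -0.273, 0.074], [1.0, 0.0, 0.0, 0.0], [-0.0, -0.273, 0.962, -0.147], [0.0, 0.0, 0.0, 1.0]]
offset [-582.2  687.    17.6] roll -0.12869695043876708
```

jog_arm:
  motion:
    - {"offset": [-291, 343, 10], "roll": -0.06}
    - {"offset": [-291, 343, 10], "roll": -0.06}
    - {"offset": [-291, 343, 10], "roll": -0.06}
    - {"offset": [-291, 343, 10], "roll": -0.06}
    - {"offset": [-291, 343, 10], "roll": -0.06}
    - {"offset": [-291, 343, 10], "roll": -0.06}
    - {"offset": [-291, 343, 10], "roll": -0.06}
    - {"offset": [-291, 343, 10], "roll": -0.06}
    - {"offset": [-291, 343, 10], "roll": -0.06}
    - {"offset": [-291, 343, 10], "roll": -0.06}
    - {"offset": [-291, 343, 10], "roll": -0.06}
    - {"offset": [-582, 687, 18], "roll": -0.16}
    - {"offset": [-582, 687, 18], "roll": -0.16}
    - {"offset": [-582, 687, 18], "roll": -0.16}
    - {"offset": [-582, 687, 18], "roll": -0.16}
    - {"offset": [-582, 687, 18], "roll": -0.16}
    - {"offset": [-582, 687, 18], "roll": -0.16}
    - {"offset": [-582, 687, 18], "roll": -0.16}
    - {"offset": [-582, 687, 18], "roll": -0.16}
    - {"offset": [-582, 687, 18], "roll": -0.16}

```text
$.motion[0]: bad value
```

jog_arm:
  motion:
    - {"offset": [-291, 343, 10], "roll": -0.06, "hand": 87}
    - {"offset": [-291, 343, 10], "roll": -0.06, "hand": 87}
    - {"offset": [-291, 343, 10], "roll": -0.06, "hand": 87}
    - {"offset": [-291, 343, 10], "roll": -0.06, "hand": 87}
    - {"offset": [-291, 343, 10], "roll": -0.06, "hand": 87}
    - {"offset": [-291, 343, 10], "roll": -0.06, "hand": 87}
    - {"offset": [-291, 343, 10], "roll": -0.06, "hand": 87}
    - {"offset": [-291, 343, 10], "roll": -0.06, "hand": 87}
    - {"offset": [-291, 343, 10], "roll": -0.06, "hand": 87}
    - {"offset": [-291, 343, 10], "roll": -0.06, "hand": 87}
    - {"offset": [-291, 343, 10], "roll": -0.06, "hand": 87}
    - {"offset": [-582, 687, 18], "roll": -0.16, "hand": 87}
    - {"offset": [-582, 687, 18], "roll": -0.16, "hand": 87}
    - {"offset": [-582, 687, 18], "roll": -0.16, "hand": 87}
    - {"offset": [-582, 687, 18], "roll": -0.16, "hand": 87}
    - {"offset": [-582, 687, 18], "roll": -0.16, "hand": 87}
    - {"offset": [-582, 687, 18], "roll": -0.16, "hand": 87}
    - {"offset": [-582, 687, 18], "roll": -0.16, "hand": 87}
    - {"offset": [-582, 687, 18], "roll": -0.16, "hand": 87}
    - {"offset": [-582, 687, 18], "roll": -0.16, "hand": 87}

```text
clock: 1.82
tool_pos: [0.4969, 0.2003, 0.2209]
orientation: [180.0, 0.0, -144.2]
force: [0.5, 0.0, 0.7]
opening: 0.0867
```

jog_arm:
  motion:
    - {"offset": [-28, 25, 10], "roll": 0, "hand": 87}
    - {"offset": [-55, 50, 20], "roll": 0, "hand": 87}
    - {"offset": [-55, 50, 20], "roll": 0, "hand": 87}
    - {"offset": [-55, 50, 20], "roll": 0, "hand": 87}

```text
clock: 2.15
tool_pos: [0.5119, 0.2722, 0.1992]
orientation: [-180.0, -0.2, -144.1]
force: [-0.5, -0.2, -0.3]
opening: 0.0871
```

Run:
```python
from h import *
print(tool()[1]['tool_pos'],tool()[1]['orientation']); s=snap('wrist','w1.png')
print(proj(s,[.512,.275,.107]))
```

```text
[0.51194156 0.27223469 0.19917127] [-1.79979267e+02 -1.68179792e-01 -1.44077317e+02]
[[282.31235257 219.67269489]]
```

View pics/w1.png

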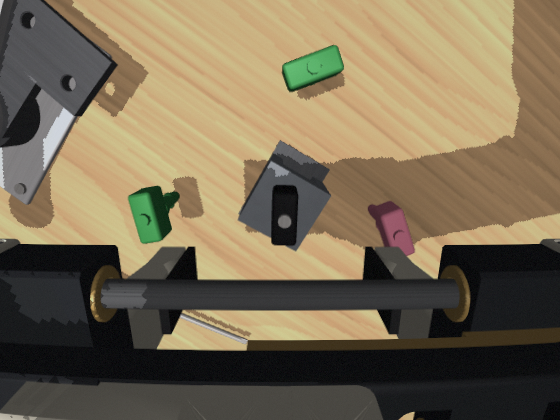

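The wrist view shows the button at (285,221) and the handle edges vertical, so the yaw is aligned. The green pin at (150,215) and the pink one at (392,228) are clear of the fingers.

Run:
```python
from h import *
s=dict(np.load('pics/w1.png.npz')); p=ray(s,(285,221),.107); print(p)
off([p[0],p[1],.083])
```

```text
[0.51165716 0.27726336 0.107     ]
offset [ -3.6   5.2 116.9] roll None
```

jog_arm:
  motion:
    - {"offset": [-3, 4.5, 15], "roll": 0, "hand": 46}
    - {"offset": [-3, 4.5, 35], "roll": 0, "hand": 46}
    - {"offset": [-3, 4.5, 55], "roll": 0, "hand": 46}
    - {"offset": [-3, 4.5, 75], "roll": 0, "hand": 46}
    - {"offset": [-3, 4.5, 95], "roll": 0, "hand": 46}
    - {"offset": [-3, 4.5, 108], "roll": 0, "hand": 46}
    - {"offset": [-3, 4.5, 115], "roll": 0, "hand": 46}
    - {"offset": [-3, 4.5, 115], "roll": 0, "hand": 46}
    - {"offset": [-3, 4.5, 115], "roll": 0, "hand": 35}
    - {"offset": [-3, 4.5, 115], "roll": 0, "hand": 26}
    - {"offset": [-3, 4.5, 115], "roll": 0, "hand": 20}
    - {"offset": [-3, 4.5, 115], "roll": 0, "hand": 10}
    - {"offset": [-3, 4.5, 115], "roll": 0, "hand": 10}
    - {"offset": [-3, 4.5, 115], "roll": 0, "hand": 10}
    - {"offset": [-3, 4.5, 115], "roll": 0, "hand": 10}
    - {"offset": [-3, 4.5, 115], "roll": 0, "hand": 10}

```text
clock: 3.53
tool_pos: [0.5125, 0.2765, 0.0867]
orientation: [-180.0, 0.1, -144.2]
force: [-1.5, 0.0, 5.7]
opening: 0.0198
```

jog_arm:
  motion:
    - {"offset": [0, 0, -4], "roll": 0, "hand": 5}
    - {"offset": [0, 0, -8], "roll": 0, "hand": 5}
    - {"offset": [0, 0, -12], "roll": 0, "hand": 5}
    - {"offset": [0, 0, -17], "roll": 0, "hand": 5}
    - {"offset": [0, 0, -22], "roll": 0, "hand": 5}
    - {"offset": [0, 0, -27], "roll": 0, "hand": 5}
    - {"offset": [0, 0, -32], "roll": 0, "hand": 5}
    - {"offset": [0, 0, -40], "roll": 0, "hand": 5}
    - {"offset": [0, 0, -50], "roll": 0, "hand": 5}
    - {"offset": [0, 0, -65], "roll": 0, "hand": 5}
    - {"offset": [0, 0, -80], "roll": 0, "hand": 5}
    - {"offset": [0, 0, -80], "roll": 0, "hand": 5}

```text
clock: 4.53
tool_pos: [0.5137, 0.2771, 0.17]
orientation: [-180.0, 0.3, -144.2]
force: [0.6, 0.2, -0.3]
opening: 0.0196
```

Run:
```python
from h import *
print(tool()[1]['tool_pos'],tool()[1]['orientation']); s=snap('wrist','w2.png');t=snap('scene','s2.png')
a=cv2.imread('pics/w2.png');b=cv2.imread('pics/s2.png')[120:270,300:480]
b=cv2.resize(b,(504,420));cv2.imwrite('pics/c2.png',cv2.resize(np.hstack([a,b]),(800,316)))
```

```text
[0.5136955  0.2771297  0.16998982] [-179.9957586     0.29836174 -144.16678756]
```

View pics/c2.png

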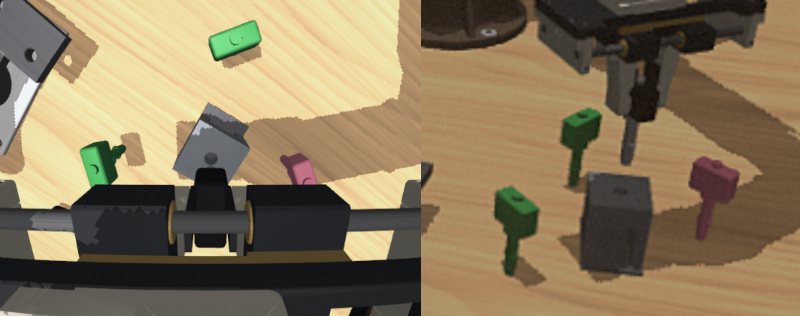

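Pin is out of the block and hangs straight from the gripper; the block hole shows at about (279,210) in the full wrist image. Now over the tail, squaring the jaws on the way.

jog_arm:
  motion:
    - {"offset": [0, 0, -25], "roll": 0, "hand": 5}
    - {"offset": [22, -30, -25], "roll": 0.1, "hand": 5}
    - {"offset": [45, -61, -25], "roll": 0.2, "hand": 5}
    - {"offset": [67, -91, -25], "roll": 0.3, "hand": 5}
    - {"offset": [90, -122, -25], "roll": 0.4, "hand": 5}
    - {"offset": [112, -152, -25], "roll": 0.5, "hand": 5}
    - {"offset": [135, -183, -25], "roll": 0.6, "hand": 5}
    - {"offset": [157, -213, -25], "roll": 0.62, "hand": 5}
    - {"offset": [179, -243, -20], "roll": 0.62, "hand": 5}
    - {"offset": [179, -243, 0], "roll": 0.62, "hand": 5}
    - {"offset": [179, -243, 0], "roll": 0.62, "hand": 5}
    - {"offset": [179, -243, 0], "roll": 0.62, "hand": 5}
    - {"offset": [179, -243, 0], "roll": 0.62, "hand": 5}

```text
clock: 5.72
tool_pos: [0.5093, -0.025, 0.1661]
orientation: [-180.0, -0.0, -179.7]
force: [0.2, -0.2, -0.9]
opening: 0.0197
```

Run:
```python
from h import *
print(tool()[1]['tool_pos'],tool()[1]['orientation'],tool()[1]['force']); s=snap('wrist','w3.png')
a=cv2.imread('pics/w3.png');b=cv2.imread('pics/w2.png')[150:260,210:350]
b=cv2.resize(b,None,fx=2.8,fy=2.8,interpolation=cv2.INTER_CUBIC)
c=cv2.resize(a[100:310,180:380],None,fx=2,fy=2)
o=np.zeros((420,800,3),np.uint8);o[:308,:392]=b;o[:,400:]=c;cv2.imwrite('pics/c3.png',o)
```

```text
[ 0.50933388 -0.02504287  0.16611706] [-1.79978354e+02 -2.64586026e-02 -1.79679062e+02] [ 0.23230902 -0.17276606 -0.87083969]
```

View pics/c3.png

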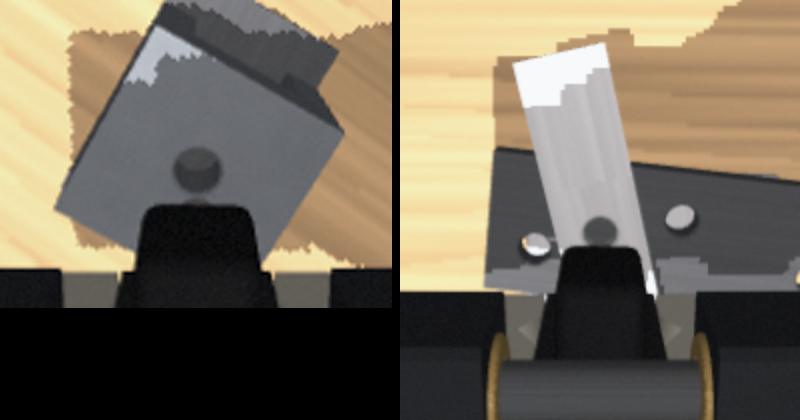

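Block hole in w2 is at about (280.4,211.1). In w3 the tail hole is at (279.5,216) and the middle plate hole at (320.5,209).

Run:
```python
from h import *
s2=dict(np.load('pics/w2.png.npz'));s3=dict(np.load('pics/w3.png.npz'))
hb=ray(s2,(280.4,211.1),.067);ht=ray(s3,(279.5,216),.067);hm=ray(s3,(320.5,209),.055)
print(hb,ht,hm)
yaw=lambda a:np.array([[np.cos(a),np.sin(a)],[np.sin(a),-np.cos(a)]])
o=yaw(np.radians(-144.2)).T@(hb[:2]-np.array([.5125,.2765])); print('pin in tool',o)
tc=np.array([.50933,-.02504]); pin=tc+yaw(np.radians(-179.68))@o
print('pin world',pin,'move world',ht[:2]-pin,'tool',yaw(np.radians(-179.68)).T@(ht[:2]-pin)*1e3)
ax=np.array([.60844,-.00229])
for n,h in(('t',ht),('m',hm)): d=h[:2]-ax;print(n,np.hypot(*d),np.arctan2(d[1],d[0])%(2*np.pi))
```

```text
[0.51229229 0.27711057 0.067     ] [ 0.51029756 -0.02495671  0.067     ] [0.50783401 0.0081539  0.055     ]
pin in tool [-0.0001887   0.00061671]
pin world [ 0.50951525 -0.02442224] move world [ 0.00078231 -0.00053447] tool [-0.7793154  -0.53882939]
t 0.10072595495718088 3.3685700312835305
m 0.10114662833724362 3.038153207848254
```

jog_arm:
  motion:
    - {"offset": [-0.8, -0.5, 8], "roll": 0, "hand": 5}
    - {"offset": [-0.8, -0.5, 16], "roll": 0, "hand": 5}
    - {"offset": [-0.8, -0.5, 24], "roll": 0, "hand": 5}
    - {"offset": [-0.8, -0.5, 26], "roll": 0, "hand": 5}
    - {"offset": [-0.8, -0.5, 28], "roll": 0, "hand": 5}
    - {"offset": [-0.8, -0.5, 30], "roll": 0, "hand": 5}
    - {"offset": [-0.8, -0.5, 31], "roll": 0, "hand": 5}
    - {"offset": [-0.8, -0.5, 32], "roll": 0, "hand": 5}
    - {"offset": [-0.8, -0.5, 32], "roll": 0, "hand": 5}

```text
clock: 6.52
tool_pos: [0.5101, -0.026, 0.1339]
orientation: [180.0, 0.0, -179.7]
force: [1.2, 0.4, -0.8]
opening: 0.0196
```

jog_arm:
  motion:
    - {"offset": [0, 0, 1], "roll": 0, "hand": 5}
    - {"offset": [0, 0, 2], "roll": 0, "hand": 5}
    - {"offset": [0, 0, 3], "roll": 0, "hand": 5}
    - {"offset": [0, 0, 4], "roll": 0, "hand": 5}
    - {"offset": [0, 0, 5], "roll": 0, "hand": 5}
    - {"offset": [0, 0, 5], "roll": 0, "hand": 5}
    - {"offset": [0, 0, 5], "roll": 0, "hand": 5}

```text
clock: 7.1
tool_pos: [0.5101, -0.026, 0.1289]
orientation: [180.0, 0.0, -179.7]
force: [1.5, 1.1, -2.1]
opening: 0.0197
```

jog_arm:
  motion:
    - {"offset": [0.5, 2.1, 0], "roll": 0, "hand": 5}
    - {"offset": [0.9, 4.2, 0], "roll": 0, "hand": 5}
    - {"offset": [1.3, 6.3, 0], "roll": 0, "hand": 5}
    - {"offset": [1.6, 8.3, 0], "roll": 0, "hand": 5}
    - {"offset": [1.9, 10.4, 0], "roll": 0, "hand": 5}
    - {"offset": [2.1, 12.5, 0], "roll": 0, "hand": 5}
    - {"offset": [2.3, 14.6, 0], "roll": 0, "hand": 5}
    - {"offset": [2.4, 16.8, 0], "roll": 0, "hand": 5}
    - {"offset": [2.5, 18.9, 0], "roll": 0, "hand": 5}
    - {"offset": [2.6, 21, 0], "roll": 0, "hand": 5}
    - {"offset": [2.6, 23.1, 0], "roll": 0, "hand": 5}
    - {"offset": [2.6, 25.2, 0], "roll": 0, "hand": 5}
    - {"offset": [2.5, 27.3, 0], "roll": 0, "hand": 5}
    - {"offset": [2.4, 29.4, 0], "roll": 0, "hand": 5}
    - {"offset": [2.2, 31.5, 0], "roll": 0, "hand": 5}
    - {"offset": [2.0, 33.5, 0], "roll": 0, "hand": 5}
    - {"offset": [2.0, 33.5, 0], "roll": 0, "hand": 5}
    - {"offset": [2.0, 33.5, 0], "roll": 0, "hand": 5}

```text
clock: 8.6
tool_pos: [0.5078, 0.0076, 0.1289]
orientation: [180.0, -0.0, -179.7]
force: [1.6, 0.1, -0.3]
opening: 0.0198
```

jog_arm:
  motion:
    - {"offset": [0, 0, 1], "roll": 0, "hand": 5}
    - {"offset": [0, 0, 2], "roll": 0, "hand": 5}
    - {"offset": [0, 0, 3], "roll": 0, "hand": 5}
    - {"offset": [0, 0, 4], "roll": 0, "hand": 5}
    - {"offset": [0, 0, 4.7], "roll": 0, "hand": 5}
    - {"offset": [0, 0, 5.3], "roll": 0, "hand": 5}
    - {"offset": [0, 0, 5.3], "roll": 0, "hand": 5}

```text
clock: 9.18
tool_pos: [0.508, 0.0074, 0.1235]
orientation: [180.0, 0.0, -179.7]
force: [3.1, -1.0, -1.1]
opening: 0.02
```

jog_arm:
  motion:
    - {"offset": [0, 0, 0.7], "roll": 0, "hand": 5}
    - {"offset": [0, 0, 1.4], "roll": 0, "hand": 5}
    - {"offset": [0, 0, 2.1], "roll": 0, "hand": 5}
    - {"offset": [0, 0, 2.8], "roll": 0, "hand": 5}
    - {"offset": [0, 0, 2.8], "roll": 0, "hand": 5}
    - {"offset": [0, 0, 2.8], "roll": 0, "hand": 5}

```text
clock: 9.68
tool_pos: [0.5079, 0.0075, 0.1208]
orientation: [180.0, 0.0, -179.7]
force: [4.6, -1.7, -0.3]
opening: 0.0196
```

jog_arm:
  motion:
    - {"offset": [-0.3, -0.1, 0], "roll": 0, "hand": 5}
    - {"offset": [-0.6, -0.3, 1], "roll": 0, "hand": 5}
    - {"offset": [-0.6, -0.3, 2], "roll": 0, "hand": 5}
    - {"offset": [-0.6, -0.3, 3], "roll": 0, "hand": 5}
    - {"offset": [-0.6, -0.3, 4], "roll": 0, "hand": 5}
    - {"offset": [-0.6, -0.3, 4], "roll": 0, "hand": 5}

```text
clock: 10.18
tool_pos: [0.5083, 0.0072, 0.1169]
orientation: [-180.0, -0.0, -179.7]
force: [2.6, -0.1, 3.7]
opening: 0.0201
```

jog_arm:
  motion:
    - {"offset": [-0.3, 0, 0], "roll": 0, "hand": 5}
    - {"offset": [-0.3, 0, 0.8], "roll": 0, "hand": 5}
    - {"offset": [-0.3, 0, 1.6], "roll": 0, "hand": 5}
    - {"offset": [-0.3, 0, 2.4], "roll": 0, "hand": 5}
    - {"offset": [-0.3, 0, 3.2], "roll": 0, "hand": 5}
    - {"offset": [-0.3, 0, 3.2], "roll": 0, "hand": 5}

```text
clock: 10.68
tool_pos: [0.5085, 0.0072, 0.1132]
orientation: [180.0, -0.0, -179.7]
force: [2.3, 1.9, -1.4]
opening: 0.0199
```

jog_arm:
  motion:
    - {"offset": [-0.2, 0.1, 1], "roll": 0, "hand": 5}
    - {"offset": [-0.2, 0.1, 2], "roll": 0, "hand": 5}
    - {"offset": [-0.2, 0.1, 3], "roll": 0, "hand": 5}
    - {"offset": [-0.2, 0.1, 4], "roll": 0, "hand": 5}
    - {"offset": [-0.2, 0.1, 5], "roll": 0, "hand": 5}
    - {"offset": [-0.2, 0.1, 5], "roll": 0, "hand": 5}

```text
clock: 11.18
tool_pos: [0.5088, 0.0072, 0.1083]
orientation: [180.0, -0.0, -179.7]
force: [1.3, 2.1, 0.3]
opening: 0.0198
```

jog_arm:
  motion:
    - {"offset": [-0.2, 0.1, 1], "roll": 0, "hand": 5}
    - {"offset": [-0.2, 0.1, 2], "roll": 0, "hand": 5}
    - {"offset": [-0.2, 0.1, 3], "roll": 0, "hand": 5}
    - {"offset": [-0.2, 0.1, 4], "roll": 0, "hand": 5}
    - {"offset": [-0.2, 0.1, 5], "roll": 0, "hand": 5}
    - {"offset": [-0.2, 0.1, 6], "roll": 0, "hand": 5}
    - {"offset": [-0.2, 0.1, 6], "roll": 0, "hand": 5}

```text
clock: 11.77
tool_pos: [0.5088, 0.0073, 0.1022]
orientation: [180.0, -0.0, -179.7]
force: [0.7, 1.9, -1.2]
opening: 0.0198
```

jog_arm:
  motion:
    - {"offset": [0, 0.2, 1], "roll": 0, "hand": 5}
    - {"offset": [0, 0.2, 2], "roll": 0, "hand": 5}
    - {"offset": [0, 0.2, 3], "roll": 0, "hand": 5}
    - {"offset": [0, 0.2, 4], "roll": 0, "hand": 5}
    - {"offset": [0, 0.2, 5], "roll": 0, "hand": 5}
    - {"offset": [0, 0.2, 6], "roll": 0, "hand": 5}
    - {"offset": [0, 0.2, 7], "roll": 0, "hand": 5}
    - {"offset": [0, 0.2, 8], "roll": 0, "hand": 5}
    - {"offset": [0, 0.2, 8], "roll": 0, "hand": 5}

```text
clock: 12.52
tool_pos: [0.5089, 0.0075, 0.0943]
orientation: [-180.0, -0.0, -179.7]
force: [0.0, 1.6, -2.5]
opening: 0.02
```

Run:
```python
from h import *
o=tool()[1];print(o['force'],o['moment'])
snap('scene','s4.png'); cv2.imwrite('pics/c4.png',cv2.resize(cv2.imread('pics/s4.png')[120:290,170:350],None,fx=3.5,fy=3.5,interpolation=cv2.INTER_CUBIC))
```

```text
[ 0.01303647  1.56428016 -2.49720346] [ 0.5637012  -0.07677688  0.03009138]
```

View pics/c4.png

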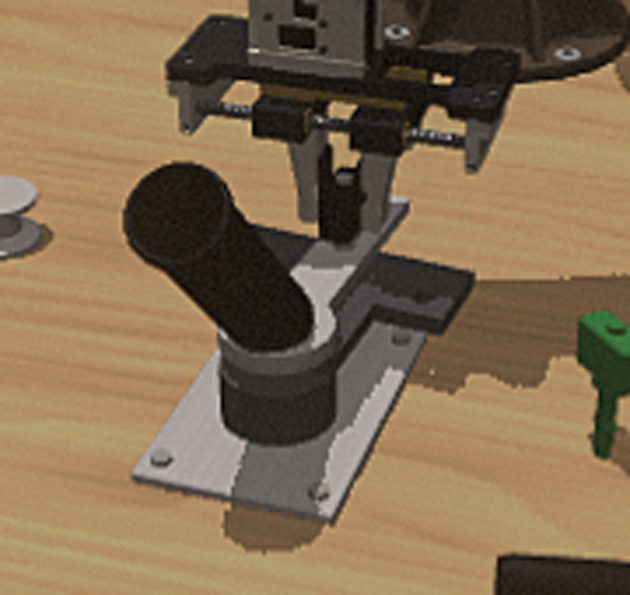

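The pin is well down into the tail with a small gap left under the shoulder, at (340,240) in the crop. Pressing on in small steps.

jog_arm:
  motion:
    - {"offset": [0, 0.2, 1], "roll": 0, "hand": 5}
    - {"offset": [0, 0.2, 2], "roll": 0, "hand": 5}
    - {"offset": [0, 0.2, 3], "roll": 0, "hand": 5}
    - {"offset": [0, 0.2, 4], "roll": 0, "hand": 5}
    - {"offset": [0, 0.2, 5], "roll": 0, "hand": 5}
    - {"offset": [0, 0.2, 6], "roll": 0, "hand": 5}
    - {"offset": [0, 0.2, 6], "roll": 0, "hand": 5}

```text
clock: 13.15
tool_pos: [0.5089, 0.0076, 0.0883]
orientation: [-180.0, -0.0, -179.7]
force: [0.2, 0.3, -3.9]
opening: 0.0196
```

jog_arm:
  motion:
    - {"offset": [0, 0, 0.5], "roll": 0, "hand": 5}
    - {"offset": [0, 0, 1], "roll": 0, "hand": 5}
    - {"offset": [0, 0, 1.4], "roll": 0, "hand": 5}
    - {"offset": [0, 0, 1.4], "roll": 0, "hand": 5}

```text
clock: 13.48
tool_pos: [0.5092, 0.0077, 0.0873]
orientation: [180.0, 0.0, -179.7]
force: [-0.3, 0.7, -0.7]
opening: 0.0194
```

jog_arm:
  motion:
    - {"offset": [0, 0, 0.4], "roll": 0, "hand": 5}
    - {"offset": [0, 0, 0.8], "roll": 0, "hand": 5}
    - {"offset": [0, 0, 0.8], "roll": 0, "hand": 5}

```text
clock: 13.73
tool_pos: [0.5093, 0.0078, 0.0867]
orientation: [180.0, 0.0, -179.7]
force: [-1.5, 0.3, 1.1]
opening: 0.0202
```

jog_arm:
  motion:
    - {"offset": [0, 0, 0.4], "roll": 0, "hand": 5}
    - {"offset": [0, 0, 0.8], "roll": 0, "hand": 5}
    - {"offset": [0, 0, 0.8], "roll": 0, "hand": 5}

```text
clock: 13.98
tool_pos: [0.5093, 0.0078, 0.0866]
orientation: [-180.0, 0.0, -179.7]
force: [-4.0, 0.2, 9.8]
opening: 0.0196
```

jog_arm:
  motion:
    - {"offset": [-0.1, 0, 0.5], "roll": 0, "hand": 5}
    - {"offset": [-0.2, 0, 0.9], "roll": 0, "hand": 5}
    - {"offset": [-0.2, 0, 0.9], "roll": 0, "hand": 5}

```text
clock: 14.23
tool_pos: [0.5093, 0.0077, 0.0865]
orientation: [-180.0, 0.0, -179.7]
force: [-8.2, 1.9, 19.9]
opening: 0.0201
```

Firm stop at the expected height. Relieve the preload, open, and rise.

jog_arm:
  motion:
    - {"offset": [0, 0, -0.8], "roll": 0, "hand": 5}
    - {"offset": [0, 0, -1.6], "roll": 0, "hand": 5}
    - {"offset": [0, 0, -1.6], "roll": 0, "hand": 5}
    - {"offset": [0, 0, -1.6], "roll": 0, "hand": 25}
    - {"offset": [0, 0, -1.6], "roll": 0, "hand": 45}
    - {"offset": [0, 0, -1.6], "roll": 0, "hand": 45}
    - {"offset": [0, 0, -1.6], "roll": 0, "hand": 45}
    - {"offset": [0, 0, -1.6], "roll": 0, "hand": 45}
    - {"offset": [0, 0, -10], "roll": 0, "hand": 45}
    - {"offset": [0, 0, -25], "roll": 0, "hand": 45}
    - {"offset": [0, 0, -50], "roll": 0, "hand": 45}
    - {"offset": [0, 0, -80], "roll": 0, "hand": 45}
    - {"offset": [0, 0, -100], "roll": 0, "hand": 45}
    - {"offset": [0, 0, -100], "roll": 0, "hand": 45}
    - {"offset": [0, 0, -100], "roll": 0, "hand": 45}

```text
clock: 15.48
tool_pos: [0.5101, 0.008, 0.1865]
orientation: [179.9, 0.2, -179.7]
force: [0.1, -0.5, 0.1]
opening: 0.0446
```

Run:
```python
from h import *
o=tool()[1];print(o['force'],o['tool_pos'])
snap('scene','s5.png'); w=snap('wrist','w5.png')
c=cv2.resize(cv2.imread('pics/s5.png')[140:270,200:320],(388,420),interpolation=cv2.INTER_CUBIC)
b=cv2.resize(cv2.imread('pics/w5.png')[100:310,175:381],(412,420))
cv2.imwrite('pics/c5.png',np.hstack([c,b]))
```

```text
[ 0.12779092 -0.46682046  0.08933552] [0.51005106 0.00803026 0.18651202]
```

View pics/c5.png

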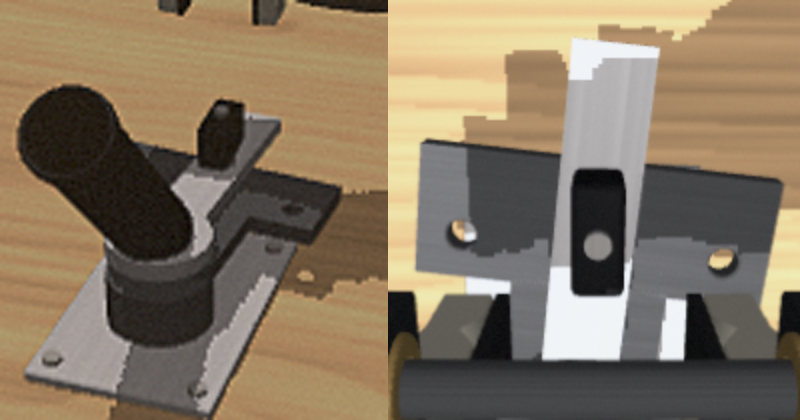

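The pin stands upright in the tail, with a free outer plate hole on each side at (462,231) and (722,260), so it is in the middle hole. The gripper is clear. Handing in.

Run:
```python
from h import *
s=dict(np.load('pics/w5.png.npz')); p=ray(s,(280,223),.107); d=p[:2]-[.60844,-.00229]
print(p,np.hypot(*d), 'swivel~',np.arctan2(d[1],d[0])-np.pi+.033)
print(order.close_job())
```

```text
[0.50923609 0.00834763 0.107     ] 0.09977261761164027 swivel~ -0.07382176323477366
the job is handed in; nothing more can be done
None
```

The pin is through the tail and the middle index hole, seated and released, and I handed the job in at about 15.6 s of the 67 s allowed. `close_job` reported no verdict.

I pulled the pin from the stow block and raised it about 83 mm. I then set its tip in the tail hole, swung the tail along the arc with the pin itself, and lowered it in small steps.

- **Forces:** side forces stayed within about 5 N on the way down. Pressing against the final stop read about 20 N vertical and 8 N sideways. These are end-of-step readings, so brief peaks as the balls passed the holes were not seen.
- **Seating:** the pin stopped firmly at a tool height of 0.0866 m. That matches its seated height in the stow block, where the tool stood at 0.0867 m and the top is also 67 mm high. The click was inferred from this stop; I made no pull test.
- **Final picture:** the pin stands upright with a free plate hole on either side, and the gripper is well clear with near-zero force.
- **Position estimate:** the pin is 99.8 mm from the swivel axis and the swivel is about -0.07 rad, within the ±0.13 limit. The spool, screwdriver and oil bottle were not approached, though I took no final overview picture of them.

No check failed or disagreed.

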